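# Knock a stuck test puck out of its die

### The arm

A 6-joint arm with a two-finger parallel gripper is mounted at the origin on the work surface. World frame = base frame: x ahead of the robot, y to its left, z up, the work surface at z = 0. Lengths are in m, angles in rad, forces in N, time in s.
With the tool pointing down it reaches from about 0.3 to 0.875 m from the base axis. Payload 4.2 kg.
Tool frame: the origin (TCP) lies at the very end of the fingers, on their centre line; the grasp point (between the pads) lies 19 mm behind it; z points along the fingers, y is the line along which they close (so a half turn about z gives the same grasp; the last joint's range is limited). The gripper opens to 85 mm and grips with 20 to 120 N. Pads are 22 mm wide; open, the fingers measure 114 mm over their backs; the gripper's body (76 mm by 85 mm) begins 54 mm behind the grasp point. The pads swing forward as they close: fully open they stand 13 mm farther back than shut.
Start: joints at [1.198, 0.32, 1.565, -0, 1.257, -0.02], TCP at [0.199, 0.54, 0.231] pointing down, gripper open.
Joint ranges: [-3.11, 3.11], [-0.84, 2.01], [0.21, 2.61], [-1.34, 4.49], [0.05, 2.63], [-2.56, 2.56]. Speed limits (rad/s): [2.57, 2.57, 3.14, 3.14, 3.14, 3.14].

### API

Orientations are given as a 3x3 rotation matrix whose columns are the frame's x, y, z axes.
In Python, from workcell import robot, claw, solver, snapshot, workorder, readout gives the robot as it stands. The module is installed in compiled form; this text tells all that it offers. Calls block until the motion is done:
- robot.move_pose(position, orientation): joint-space move of the TCP to a pose.
- robot.move_straight(position, frame=None, max_speed=0.15): straight line of the TCP; frame=None keeps the orientation; max_speed is the mean speed in m/s.
- robot.move_j(angles): joint-space move.
- claw.gripper_open() and claw.clamp(strength=None): open the fingers fully, or close them until they stop; strength is the grip in N (None keeps the last).
- robot.sleep(seconds).
- solver.ik(position, orientation): joint angles nearest the present ones, or None.
- snapshot(name): name is "scene" or "side" or "wrist"; returns a dict with "frame" (420x560x3 uint8, red, green, blue), "range_z" (420x560 float32, m along the optical axis (not along the pixel's ray), 0 where there is no reading), "camera_matrix" (3x3 intrinsics, pixels), "k1" (the pictures are not rectified: a ray, as slopes to the right and down, at radius r is drawn at 1 + k1 r^2 times it, then the intrinsics apply), "extrinsics" (4x4, takes a point from camera to world coordinates); the wrist camera has in their place "tool_from_camera" (4x4, takes a point from camera to tool coordinates, whose origin is the TCP and whose axes are the flange's). Camera axes: x right, y up, looking along -z (the intrinsics and any distortion apply to the point x, -y, -z); pixel columns grow to the right and rows downward; lengths in m; the calibration is good to about 2 mm. A picture is of the moment at which its call begins: read the wrist's pose just before it.
A pose or a line that the arm cannot do raises robot.PlanningError and nothing moves.
- workorder.close_job(): hands the job in; it is judged then, once.
Readings, each from a call of its own:
- readout.current_t(): time.
- readout.current_joint_positions(): joint angles.
- readout.current_qd(): joint speeds.
- readout.current_joint_torque(): joint torques, N m.
- readout.current_eef_pos(): TCP position.
- readout.current_ee_rot(): TCP orientation.
- readout.current_contact_force(): force on the tool from outside, world axes, zero at the start.
- readout.current_torque(): the same for the moment, N m.
- readout.current_finger_gap(): finger opening in m.
- readout.current_finger_force(): force on a finger pad.
Only numpy, scipy, OpenCV 4.12 (cv2) and the standard library are available. Lean on these libraries where they do the work, as an engineer would, in place of code of your own. Each camera call takes 0.05 s, during which the arm holds its last target. There are 200 camera calls.

### The job

A steel puck is stuck in the bore of the square die block on the stand; the cap on the die has been turned, so find its hole first. Take the knock-out pin that leans in the steel pot, push it down through the off-centre hole in the cap on top of the die until the puck comes out underneath into the tray, without ramming the pin against the die, then draw the pin out and put it back in the pot, point down. Leave everything else on the bench where it is.

Things in the scene. Friction and masses are not known exactly. Their poses are not given: they have to be found in the camera images.
- stand: Fixed knock-out stand: aluminium catch tray 130 x 130 mm with walls 22 mm high (5 mm thick, inner floor 5 mm up) on the bench; four 10 mm posts carry a square steel die block 70 x 70 x 48 mm with its underside 70 mm above the bench, open underneath; on it sits a square aluminium cap, 50 x 50 x 12 mm. Origin at the centre of the tray's underside, z up. Stands on the left or right of the work area, at any small yaw.
- die_top (a point): Middle of the cap's flat top face, 130 mm above the bench, on the axis of the die. The cap has one round vertical access hole, 13 mm in diameter, 12 mm deep, whose centre lies 5 mm from this point; the cap may be turned any way about this point, so the direction of the hole differs each time and no reading gives it: find it by sight or by feel. The cap is stiff and does not turn in use. Beneath the cap is the 31.5 mm bore.
- puck_center (a point): Centre of the steel puck, 30 mm diameter, 24 mm high, about 80 g. Stuck in the bore with its top about 13 mm below the cap's top face, gripped by four spring jaws inside the bore: it takes about 5 to 25 N to start it, gives suddenly after some 10 mm, then needs only a few newtons; it comes loose at the latest when its top is 41 mm below the cap's top face (sometimes only after a moment), and drops into the tray, where its centre ends 15 to 25 mm above the bench.
- pot: Fixed open steel pot, 48 mm outer diameter, 40 mm inside, 70 mm high, inner floor 5 mm up. Origin at the centre of its underside.
- pin_grip (a point): Centre of the knock-out pin's cylindrical handle (18 mm diameter, 45 mm long, dark steel), on the pin's axis; its z axis runs along the pin from the point to the handle end. The pin is 135 mm long, about 0.14 kg: below the handle a 10 mm shank 90 mm long. It starts leaning in the pot at about 23 degrees from upright, the handle end leaning more or less towards the robot.
- pin_tip (a point): Centre of the pin's point end (flat), 112.5 mm from the handle's centre.
- beaker: Loose clear beaker, 48 mm diameter, 60 mm high; bystander. Origin at the centre of its underside.
- weight_big: Loose brass weight, 30 mm diameter, 42 mm high; bystander. Origin at the centre of its underside.
- weight_small: Loose brass weight, 22 mm diameter, 32 mm high; bystander. Origin at the centre of its underside.
- brush: Loose flat brush lying flat, 200 mm long, 14 mm high; bystander. Origin at its middle, x along it.
- spatula: Loose narrow spatula lying flat, 200 mm long, 10 mm high; bystander. Origin at its middle, x along it.
- jar: Loose closed jar, 60 mm diameter, 75 mm high; bystander. Origin at the centre of its underside.
Mind the look-alikes: they are no part of the job. What is shaped like the part that bears pin_grip but pink is not meant. Leave any black look-alike of the pot alone.

How it is judged:
By the outcome, as a careful person would: the job done as asked, in the order asked, and still so for the second after the job is handed in, with the robot touching nothing.
It also fails if it takes over 72 s, if anything falls off the work surface, if the arm or the gripper's body presses on something with over 40 N, if the wrist force passes 120 N, or if a joint passes its speed limit or range.

## Working session

There is one attempt and no reset: what is moved stays moved. The work goes in short steps, each a Python script; the robot and the scene stay as the last script left them, time stands still between calls to the robot, and variables do not carry over. Pictures are saved under pics/ and viewed, at most 10 in all, crops included, and the job is handed in when it is done.

```bash
mkdir -p pics
cat > h.py <<'E'
import numpy as np, cv2, pickle
from workcell import robot, claw, solver, snapshot, workorder, readout
def snap(name, f=None):
    p=np.array(readout.current_eef_pos()); R=np.array(readout.current_ee_rot())
    s=snapshot(name)
    if 'extrinsics' in s: T=np.array(s['extrinsics'])
    else:
        W=np.eye(4); W[:3,:3]=R; W[:3,3]=p; T=W@np.array(s['tool_from_camera'])
    s['T']=T
    if f: cv2.imwrite(f, s['frame'][:,:,::-1]); pickle.dump(s,open(f+'.pkl','wb'))
    return s
def rays(s,uv):
    K=np.array(s['camera_matrix']); k=float(s['k1'])
    uv=np.asarray(uv,float).reshape(-1,1,2)
    n=cv2.undistortPointsIter(uv,K,np.array([k,0,0,0,0.]),None,None,(3,50,1e-10)).reshape(-1,2)
    d=np.c_[n[:,0],-n[:,1],-np.ones(len(n))]
    return s['T'][:3,3], d@s['T'][:3,:3].T
def on_plane(s,uv,z):
    o,d=rays(s,uv); return o+d*((z-o[2])/d[:,2])[:,None]
def pts(s,uv):
    o,d=rays(s,uv); uv=np.asarray(uv,int).reshape(-1,2)
    return o+d*s['range_z'][uv[:,1],uv[:,0]][:,None]
def proj(s,P):
    K=np.array(s['camera_matrix']); T=s['T']
    c=(np.asarray(P).reshape(-1,3)-T[:3,3])@T[:3,:3]
    x=c[:,0]/-c[:,2]; y=-c[:,1]/-c[:,2]; f=1+s['k1']*(x*x+y*y)
    return np.c_[K[0,0]*x*f+K[0,2],K[1,1]*y*f+K[1,2]]
E
python3 - <<'E'
from h import *
for n in('scene','side','wrist'):
    s=snap(n,f'pics/{n}0.png'); print(n,s['T'].round(3).tolist(),np.array(s['camera_matrix']).tolist(),s['k1'])
print(readout.current_t())
a=cv2.imread('pics/scene0.png');b=cv2.imread('pics/side0.png')
cv2.imwrite('pics/both0.png',cv2.resize(np.vstack([a,b]),None,fx=.71,fy=.71))
E
```

```text
scene [[0.336, -0.541, 0.771, 1.339], [0.942, 0.178, -0.286, -0.283], [0.017, 0.822, 0.569, 0.675], [0.0, 0.0, 0.0, 1.0]] [[427.36584716978064, 0.0, 274.17848995761995], [0.0, 427.36584716978064, 208.9438827999424], [0.0, 0.0, 1.0]] -0.11504508769744501
side [[0.697, 0.342, -0.63, -0.261], [-0.717, 0.363, -0.596, -0.738], [0.025, 0.867, 0.498, 0.733], [0.0, 0.0, 0.0, 1.0]] [[511.8445496957056, 0.0, 276.5080060273139], [0.0, 511.8445496957056, 206.70252637121453], [0.0, 0.0, 1.0]] 0.06065964303312229
wrist [[0.345, -0.894, -0.286, 0.126], [0.939, 0.328, 0.107, 0.565], [-0.002, -0.306, 0.952, 0.374], [0.0, 0.0, 0.0, 1.0]] [[313.95928816943126, 0.0, 278.616336870396], [0.0, 313.95928816943126, 208.77992052372284], [0.0, 0.0, 1.0]] -0.018608566304598003
0.15
```

View pics/scene0.png

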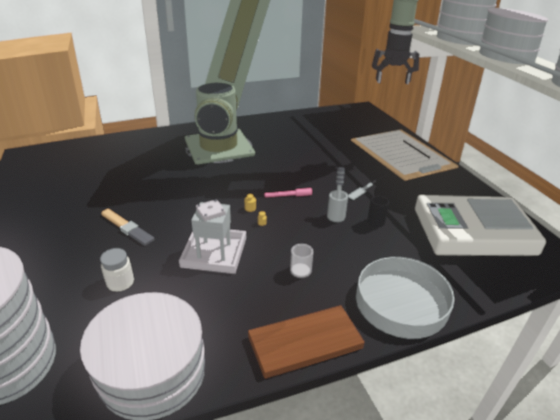

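View pics/side0.png

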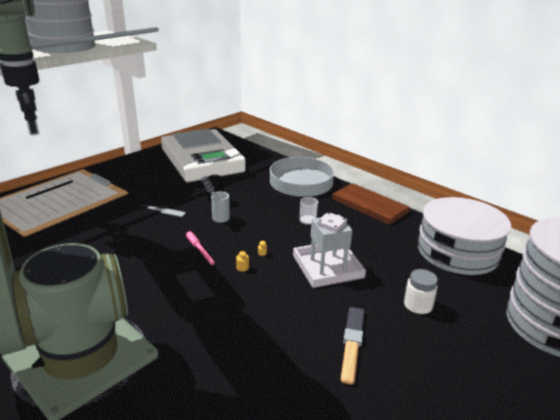

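The scene view shows the grey pot at (338,207) with a dark pin handle at (340,180), and a black look-alike pot at (377,210). There is a pink look-alike pin at (290,192). The stand's cap is at (211,210) in scene and (332,221) in side. In the side view the pot is at (221,207) and the handle at (208,185). The grey pot and dark handle fit the description. I'll confirm them in one crop and measure.

Run:
```python
from h import *
S=pickle.load(open('pics/scene0.png.pkl','rb'));D=pickle.load(open('pics/side0.png.pkl','rb'))
a=cv2.resize(S['frame'][155:235,290:400],None,fx=5,fy=5,interpolation=2)
b=cv2.resize(D['frame'][160:240,170:250],None,fx=5,fy=5,interpolation=2)
c=np.hstack([a,b]);c=cv2.resize(c,(790,int(c.shape[0]*790/c.shape[1])));cv2.imwrite('pics/crop1.png',c[:,:,::-1])
for s,n,uvs in((S,'scene',[(338,195),(340,172),(340,188),(211,210),(302,250)]),(D,'side',[(221,196),(208,185),(332,221)])):
    for uv in uvs: print(n,uv,pts(s,[uv])[0].round(3))
# point clouds of areas
for s,n in((S,'scene'),(D,'side')):
    v,u=np.mgrid[0:420,0:560]; uv=np.c_[u.ravel(),v.ravel()]
    P=pts(s,uv); ok=s['range_z'].ravel()>0
    m=ok&(abs(P[:,2]-.130)<.004)&(P[:,0]>.3)&(P[:,0]<.9)&(abs(P[:,1])<.45)
    q=P[m];print(n,'z130',len(q),np.median(q,0).round(3),q.min(0).round(3),q.max(0).round(3))
    m=ok&(P[:,2]>.08)&(P[:,2]<.2)&(P[:,0]>.3)&(P[:,0]<.9)&(abs(P[:,1])<.45)
    q=P[m]
    lab=np.round(q[:,:2],2)
    w,c=np.unique(lab,axis=0,return_counts=True);print(np.c_[w,c][c>5].tolist())
```

```text
scene (338, 195) [0.503 0.207 0.064]
scene (340, 172) [0.485 0.215 0.123]
scene (340, 188) [0.5   0.212 0.083]
scene (211, 210) [ 0.564 -0.145  0.133]
scene (302, 250) [0.66  0.039 0.045]
side (221, 196) [0.528 0.218 0.056]
side (208, 185) [0.48  0.211 0.11 ]
side (332, 221) [ 0.553 -0.144  0.126]
scene z130 359 [ 0.555 -0.143  0.131] [ 0.473 -0.173  0.126] [0.582 0.229 0.134]
[[0.48, 0.21, 26.0], [0.48, 0.22, 12.0], [0.49, 0.21, 36.0], [0.49, 0.22, 24.0], [0.5, 0.21, 23.0], [0.53, -0.17, 6.0], [0.53, -0.16, 6.0], [0.53, -0.15, 8.0], [0.53, -0.14, 10.0], [0.53, -0.13, 13.0], [0.53, -0.11, 6.0], [0.54, -0.17, 20.0], [0.54, -0.16, 14.0], [0.54, -0.15, 15.0], [0.54, -0.14, 19.0], [0.54, -0.13, 12.0], [0.54, -0.12, 7.0], [0.54, -0.11, 8.0], [0.54, -0.1, 20.0], [0.55, -0.18, 8.0], [0.55, -0.17, 17.0], [0.55, -0.16, 10.0], [0.55, -0.15, 8.0], [0.55, -0.13, 8.0], [0.55, -0.12, 6.0], [0.55, -0.11, 14.0], [0.55, -0.1, 16.0], [0.56, -0.18, 14.0], [0.56, -0.17, 20.0], [0.56, -0.16, 12.0], [0.56, -0.15, 12.0], [0.56, -0.14, 13.0], [0.56, -0.13, 11.0], [0.56, -0.12, 9.0], [0.56, -0.11, 18.0], [0.
[... 12353 characters left out ...]
, [0.88, -0.4, 9.0], [0.88, -0.39, 10.0], [0.88, -0.37, 11.0], [0.88, -0.36, 9.0], [0.88, -0.35, 9.0], [0.88, -0.34, 9.0], [0.88, -0.33, 6.0], [0.88, -0.32, 7.0], [0.88, -0.31, 7.0], [0.88, -0.3, 8.0], [0.88, -0.29, 9.0], [0.88, -0.28, 8.0], [0.88, -0.27, 6.0], [0.88, -0.26, 9.0], [0.88, -0.25, 7.0], [0.88, -0.24, 7.0], [0.89, -0.41, 12.0], [0.89, -0.4, 8.0], [0.89, -0.39, 11.0], [0.89, -0.38, 8.0], [0.89, -0.37, 8.0], [0.89, -0.36, 7.0], [0.89, -0.35, 8.0], [0.89, -0.34, 9.0], [0.89, -0.33, 11.0], [0.89, -0.32, 6.0], [0.89, -0.31, 10.0], [0.89, -0.3, 6.0], [0.89, -0.29, 8.0], [0.89, -0.28, 7.0], [0.89, -0.27, 9.0], [0.89, -0.26, 8.0], [0.89, -0.25, 8.0], [0.9, -0.4, 6.0], [0.9, -0.35, 6.0]]
```

View pics/crop1.png

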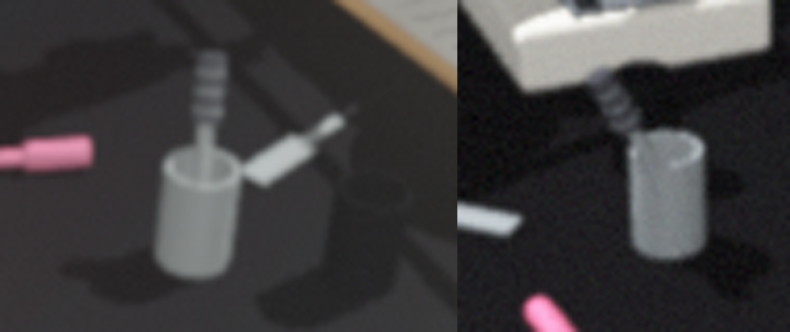

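The crop confirms it. The target is the light steel pot with the dark grey ridged handle leaning out of it. The pink pin at left and the black pot at lower right of the scene half are the look-alikes. Next is a wrist view above the pot, then a cylinder fit of the handle.

Run:
```python
from h import *
R=np.array(readout.current_ee_rot()); W=pickle.load(open('pics/wrist0.png.pkl','rb'))
C=np.array(W['tool_from_camera']); print('tfc',C.round(3).tolist(),'R',R.round(2).tolist())
# put tool x so that camera sits on +x/-x side; keep present yaw, aim image centre at the handle from 0.27 m
P=np.array([.49,.212,.10]); off=C[:3,3]-C[:3,2]*.27
p=P-R@off; print(p); t=readout.current_t()
robot.move_pose(p,R); print('dt',readout.current_t()-t)
W=snap('wrist','pics/w1.png')
S=pickle.load(open('pics/scene0.png.pkl','rb'));D=pickle.load(open('pics/side0.png.pkl','rb'))
from scipy.optimize import least_squares
Q={}
for n,s in(('S',S),('D',D),('W',W)):
    v,u=np.mgrid[0:420,0:560]; P=pts(s,np.c_[u.ravel(),v.ravel()]); ok=s['range_z'].ravel()>0
    m=ok&(P[:,2]>.095)&(P[:,2]<.125)&(abs(P[:,0]-.485)<.05)&(abs(P[:,1]-.212)<.05); Q[n]=P[m]
    print(n,m.sum(),P[m].mean(0).round(4),P[m].std(0).round(4))
    # pot rim centre: points with z 64..73
    m=ok&(abs(P[:,2]-.068)<.005)&(abs(P[:,0]-.52)<.06)&(abs(P[:,1]-.215)<.05); q=P[m][:,:2]
    if len(q)>20:
        c,r=cv2.minEnclosingCircle(q.astype(np.float32)); print('rim',len(q),np.round(c,4),round(r,4))
def res(x,q):
    a=np.array([x[2],x[3],1]); a/=np.linalg.norm(a); d=q-np.array([x[0],x[1],.11]); return np.linalg.norm(np.cross(d,a),axis=1)-.009
for k in('S','D','W','SDW'):
    q=np.vstack([Q[i] for i in k])
    r=least_squares(res,[.485,.212,-.4,0],args=(q,),loss='soft_l1',f_scale=.002); print(k,r.x.round(4),'rms',np.sqrt(np.mean(r.fun**2)).round(4),'tilt',np.degrees(np.arctan(np.hypot(*r.x[2:]))).round(1))
```

```text
tfc [[0.001, 0.952, 0.306, 0.077], [1.0, -0.001, 0.0, -0.001], [0.0, 0.306, -0.952, -0.143], [0.0, 0.0, 0.0, 1.0]] R [[-0.94, 0.35, -0.0], [0.35, 0.94, -0.0], [0.0, -0.0, -1.0]]
[0.48546962 0.21474592 0.2140446 ]
dt 1.5917000000000001
S 89 [0.4886 0.2129 0.1101] [0.0051 0.0054 0.0087]
rim 119 [0.5107 0.2005] 0.0252
D 77 [0.4803 0.2128 0.1103] [0.0064 0.0044 0.0088]
rim 99 [0.5112 0.2025] 0.0256
W 106 [0.4869 0.2126 0.1122] [0.0066 0.0048 0.009 ]
rim 582 [0.5116 0.202 ] 0.024
S [ 0.4818  0.2168 -0.4674  0.2486] rms 0.0017 tilt 27.9
D [ 0.4835  0.2189 -0.3416  0.2251] rms 0.0017 tilt 22.3
W [ 0.4827  0.2171 -0.4101  0.2176] rms 0.0002 tilt 24.9
SDW [ 0.4828  0.2175 -0.3949  0.24  ] rms 0.0015 tilt 24.8
```

View pics/w1.png

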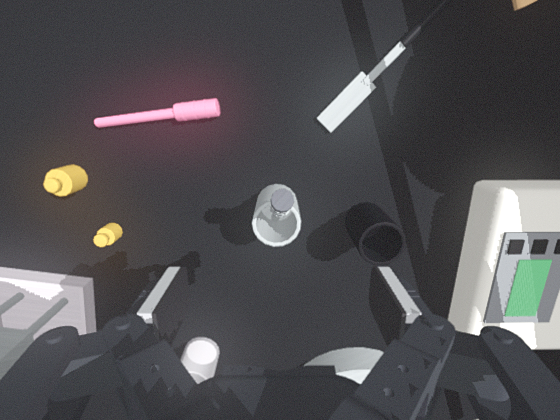

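The wrist view shows the grey pot at (277,215) with the handle end at (282,200), the black pot at (380,242), and the pink pin at (160,112). The wrist cylinder fit is good to 0.2 mm, with handle centre near (0.483, 0.217, 0.109). I'll grasp along the pin's axis and draw it out.

```bash
cat >> h.py <<'E'
def Rz(z,y):
    z=np.array(z,float)/np.linalg.norm(z); y=np.array(y,float); y-=z*(y@z); y/=np.linalg.norm(y)
    return np.c_[np.cross(y,z),y,z]
E
python3 - <<'E'
from h import *
a=np.array([-.41,.2176,1]); a/=np.linalg.norm(a)
P=np.array([.4827,.2171,.11])-a*.001/a[2]
R=Rz(-a,[.47,.88,0]); tcp=P-.019*a
print(tcp,R.round(2).tolist()); t=readout.current_t()
robot.move_pose(tcp+a*.09,R); robot.move_straight(tcp,max_speed=.12)
claw.clamp(100); print('gap',readout.current_finger_gap(),readout.current_finger_force(),'F',np.round(readout.current_contact_force(),2))
robot.move_straight(tcp+a*.13,max_speed=.12); robot.sleep(.2)
print('gap',readout.current_finger_gap(),'F',np.round(readout.current_contact_force(),2),'dt',readout.current_t()-t, readout.current_t())
snap('wrist','pics/w2.png');
E
```

```text
[0.49017592 0.21313229 0.09176604] [[-0.8, 0.47, 0.37], [0.43, 0.88, -0.2], [-0.42, 0.0, -0.91]]
gap 0.015556338596661288 97.34057307243347 F [-1.23  0.91  2.6 ]
gap 0.016211529520754976 F [-0.29  0.6  -1.09] dt 3.7333000000000003 5.525
```

View pics/w2.png

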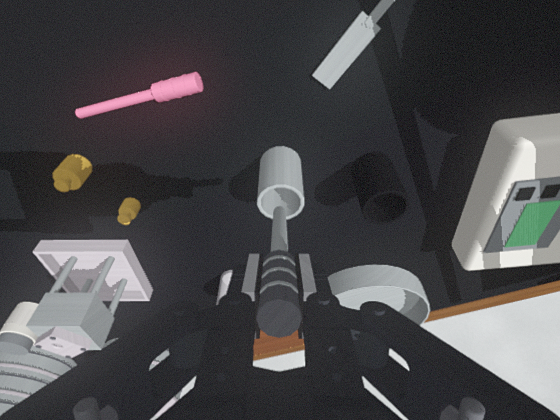

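The pin is held between the pads with its shank coming out straight, and its point sits near (279,210), over the pot mouth. Next I'll hold it upright beside the cap and look at pin and hole together.

```bash
cat >> h.py <<'E'
from scipy.optimize import least_squares
DOWN=Rz([0,0,-1],[0,1,0])
def cloud(s):
    v,u=np.mgrid[0:420,0:560]; return pts(s,np.c_[u.ravel(),v.ravel()]),s['range_z'].ravel()>0
def shank(s,p,R):
    "pin axis in tool frame: x,y at tool z=.05 and slopes"
    P,ok=cloud(s); q=(P-p)@R
    m=ok&(q[:,2]>.02)&(q[:,2]<.085)&(np.hypot(q[:,0],q[:,1])<.02); q=q[m]
    def f(x):
        a=np.array([x[2],x[3],1]); a/=np.linalg.norm(a); return np.linalg.norm(np.cross(q-[x[0],x[1],.05],a),axis=1)-.005
    r=least_squares(f,[0,0,0,0],loss='soft_l1',f_scale=.001); return r.x,len(q),np.sqrt(np.mean(r.fun**2)),q
def hole(s,c,zt=.13):
    P,ok=cloud(s); near=ok&(np.hypot(P[:,0]-c[0],P[:,1]-c[1])<.05)
    top=near&(abs(P[:,2]-zt)<.004); zt=np.median(P[top][:,2]); top=near&(abs(P[:,2]-zt)<.003)
    M=top.reshape(420,560).astype(np.uint8)*255
    cs,_h=cv2.findContours(M,cv2.RETR_CCOMP,cv2.CHAIN_APPROX_NONE)
    out=max((c for c,h in zip(cs,_h[0]) if h[3]<0),key=cv2.contourArea)
    ins=[c for c,h in zip(cs,_h[0]) if h[3]>=0 and cv2.contourArea(c)>30]
    q=on_plane(s,out.reshape(-1,2),zt)[:,:2]; rect=cv2.minAreaRect((q*1000).astype(np.float32))
    r=[cv2.minEnclosingCircle((on_plane(s,c.reshape(-1,2),zt)[:,:2]*1000).astype(np.float32)) for c in ins]
    return zt,rect,r
E
python3 - <<'E'
from h import *
robot.move_pose([.50,.17,.28],DOWN); robot.move_pose([.605,-.143,.275],DOWN); robot.sleep(.3)
p=np.array(readout.current_eef_pos());R=np.array(readout.current_ee_rot())
print(p,'F',np.round(readout.current_contact_force(),2),'M',np.round(readout.current_torque(),2),readout.current_t())
s=snap('wrist','pics/w3.png')
x,n,e,q=shank(s,p,R); print('shank',x.round(4),n,e.round(5),q[:,2].min(),q[:,2].max())
print(hole(s,[.555,-.143]))
E
```

```text
[ 0.60504466 -0.14206973  0.27520802] F [ 0.28 -0.65 -1.55] M [-0.   -0.01 -0.  ] 8.2167
shank [-0.0001 -0.001  -0.0038  0.0027] 509 0.0002 0.020032111081615307 0.08498895460592405
(np.float64(0.13034378467715918), ((551.962890625, -145.04983520507812), (50.08230972290039, 50.06547927856445), 10.119479179382324), [((546.9013061523438, -146.0159149169922), 7.112210273742676)])
```

View pics/w3.png

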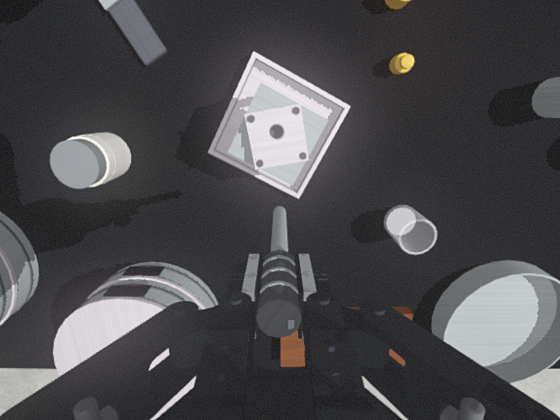

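The wrist view shows the cap's hole at (277,131), near the centre of the cap among four corner screws, and the pin's point at (279,208). The cap fit gives a 50.1 mm square, with the hole 5.15 mm from the centre towards −x. I'll go over the hole and lower in small steps, watching the force.

```bash
cat >> h.py <<'E'
def F(): return np.array(readout.current_contact_force())
def down(z0,z1,step,lim,F0,v=.03):
    "lower tcp in steps until force rises over lim; returns z"
    p=np.array(readout.current_eef_pos()); xy=np.array(XY); z=z0
    while z>z1+1e-6:
        z=max(z1,z-step); robot.move_straight([xy[0],xy[1],z],DOWN,max_speed=v); f=F()-F0
        print(round(z-.0935,4),f.round(1),end='; ')
        if np.linalg.norm(f)>lim: print('LIMIT'); break
    return z
XY=(.5468,-.1451)
E
python3 - <<'E'
from h import *
robot.move_straight([*XY,.2425],DOWN,max_speed=.12); robot.sleep(.3)
p=np.array(readout.current_eef_pos());R=np.array(readout.current_ee_rot()); s=snap('wrist','pics/w4.png')
x,n,e,q=shank(s,p,R); tip=p+R@[x[0]+x[2]*.0435,x[1]+x[3]*.0435,.0935]; print('tcp',p.round(4),'tip',tip.round(4),n)
F0=F(); print(F0.round(2),readout.current_t())
z=down(.2425,.2165,.002,6,F0)
print(np.round(readout.current_eef_pos(),4),(F()-F0).round(2),np.round(readout.current_torque(),2),readout.current_t())
np.save('F0.npy',F0)
E
```

```text
tcp [ 0.5473 -0.1451  0.2426] tip [ 0.5476 -0.146   0.1491] 508
[-0.17 -0.54 -1.69] 9.325
0.147 [1.3 1.2 0.2]; 0.145 [-0.5  0.7 -0.4]; 0.143 [-0.3  1.1  0.8]; 0.141 [-0.   0.6  1.8]; 0.139 [ 0.1  0.6 -0.9]; 0.137 [ 0.9  0.8 -0.1]; 0.135 [ 0.3  0.4 -0. ]; 0.133 [1.1 0.4 0.2]; 0.131 [-0.7  0.4  0.3]; 0.129 [0.5 0.5 1. ]; 0.127 [0.6 0.  0.3]; 0.125 [-0.4  0.8  1.2]; 0.123 [-0.6  1.   0.5]; [ 0.5467 -0.1451  0.2163] [-0.6   1.02  0.46] [-0.01 -0.03  0.01] 12.575
```

The point is 7 mm below the cap's top face with no contact force, so it is in the hole. Pushing on.

Run:
```python
from h import *
F0=np.load('F0.npy')
z=down(.2165,.1785,.002,36,F0,v=.03)
robot.sleep(.4)
print('\n',np.round(readout.current_eef_pos(),4),(F()-F0).round(2),np.round(readout.current_torque(),2),'gap',readout.current_finger_gap(),readout.current_t())
p=np.array(readout.current_eef_pos());R=np.array(readout.current_ee_rot())
S=snap('scene','pics/s5.png');D=snap('side','pics/d5.png')
a=cv2.resize(S['frame'][170:280,160:270],(395,395),interpolation=2);b=cv2.resize(D['frame'][200:300,280:380],(395,395),interpolation=2)
cv2.imwrite('pics/crop5.png',np.hstack([a,b])[:,:,::-1])
```

```text
0.121 [ 0.5  0.6 -0.1]; 0.119 [-0.3  1.5  0.9]; 0.117 [0.5 0.9 0.2]; 0.115 [-1.2 -0.8  4.8]; 0.113 [-2.1  0.2  7.4]; 0.111 [-2.4  0.1  9.3]; 0.109 [ 0.4 -0.3  3.1]; 0.107 [ 0.7 -0.1  1.9]; 0.105 [0.2 0.3 0. ]; 0.103 [ 0.1 -0.1  0.1]; 0.101 [0.9 0.3 1.3]; 0.099 [0.4 0.7 0.1]; 0.097 [-0.2  0.5 -0.2]; 0.095 [-0.2 -0.3  0.5]; 0.093 [0.4 0.7 1.1]; 0.091 [0.1 0.5 0.4]; 0.089 [0.3 0.8 1.2]; 0.087 [ 0.2  1.2 -0.3]; 0.085 [0.9 0.3 1. ]; 
 [ 0.5468 -0.1451  0.1785] [0.14 0.14 0.32] [-0.02  0.01  0.09] gap 0.01585040883287723 17.725
```

View pics/crop5.png

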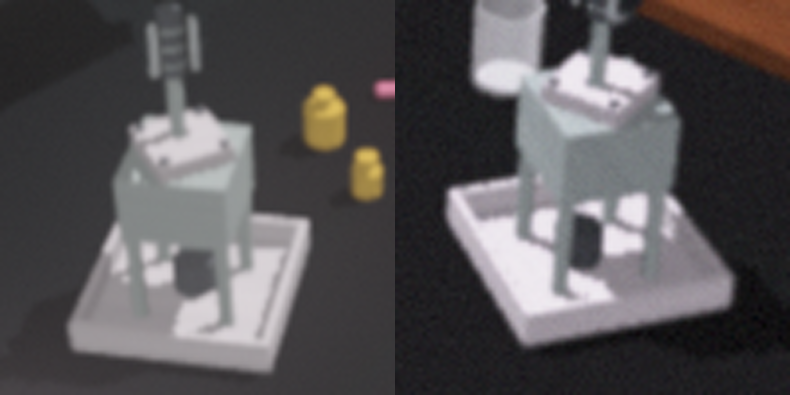

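The crops show the dark puck low in the tray between the posts, at (195,270) in the left crop and (585,240) in the right. The push peaked at about 9 N and then dropped to zero. I'll triangulate the puck to confirm, draw the pin out and take it to the pot.

Run:
```python
from h import *
S=pickle.load(open('pics/s5.png.pkl','rb'));D=pickle.load(open('pics/d5.png.pkl','rb'))
o1,d1=rays(S,[(160+195*110/395,170+270*110/395)]);o2,d2=rays(D,[(280+(585-395)*100/395,200+240*100/395)])
d1=d1[0];d2=d2[0];t=np.linalg.lstsq(np.c_[d1,-d2],o2-o1,rcond=None)[0];print('puck',(o1+t[0]*d1).round(3),(o2+t[1]*d2).round(3))
F0=np.load('F0.npy')
robot.move_straight([*XY,.275],DOWN,max_speed=.06); print('F',(F()-F0).round(1))
robot.move_pose([.5113,.2029,.29],DOWN); robot.sleep(.3)
p=np.array(readout.current_eef_pos());R=np.array(readout.current_ee_rot()); s=snap('wrist','pics/w6.png')
x,n,e,q=shank(s,p,R); tip=p+R@[x[0]+x[2]*.0435,x[1]+x[3]*.0435,.0935]; print('tcp',p.round(4),'tip',tip.round(4),n,e)
P,ok=cloud(s); m=ok&(abs(P[:,2]-.07)<.003)&(abs(P[:,0]-.512)<.04)&(abs(P[:,1]-.202)<.04)
print('rim',m.sum(),cv2.minEnclosingCircle((P[m][:,:2]*1000).astype(np.float32)),readout.current_t())
```

```text
puck [ 0.549 -0.141  0.019] [ 0.55  -0.146  0.017]
F [0.6 0.4 0.2]
tcp [0.5116 0.2022 0.29  ] tip [0.5118 0.2013 0.1965] 506 0.00019076240154017955
rim 406 ((511.7171936035156, 201.7445068359375), 23.97083854675293) 21.25
```

The puck is in the tray at z ≈ 0.018, and the pin's point is within 1 mm of the pot's centre. I'll lower it, release and retreat.

Run:
```python
import h; from h import *
h.XY=(.5113,.2028); 
robot.move_straight([*h.XY,.11],DOWN,max_speed=.1); robot.sleep(.2); F0=F(); print(F0.round(1))
z=down(.11,.0975,.001,3,F0,v=.02)
claw.gripper_open(); robot.sleep(.5); print(readout.current_t())
robot.move_straight([*h.XY,.24],DOWN,max_speed=.1); robot.move_pose([.40,.2,.3],DOWN); robot.sleep(1)
print(readout.current_t(),F().round(1))
s=snap('scene','pics/s7.png');D=snap('side','pics/d7.png')
a=s['frame'];b=D['frame']
c=np.hstack([cv2.resize(a[150:290,90:410],(480,210)),cv2.resize(b[150:290,170:380],(315,210))])
d=np.hstack([cv2.resize(a[160:240,290:400],(480,349),interpolation=2),cv2.resize(b[160:240,178:250],(315,349),interpolation=2)])
cv2.imwrite('pics/fin.png',np.vstack([c,d])[:,:,::-1])
```

```text
[ 0.3  0.  -1.6]
0.0155 [-0.1  0.5  1. ]; 0.0145 [-0.1  0.1 -0.9]; 0.0135 [-0.1  0.3  0.3]; 0.0125 [-0.4 -0.2  0.5]; 0.0115 [-0.1  1.1 -0.8]; 0.0105 [-0.1  0.4  0.7]; 0.0095 [ 0.4 -0.   0.5]; 0.0085 [-0.3  0.3  1.6]; 0.0075 [-0.1 -0.8  0.6]; 0.0065 [-0.1 -0.3  0.3]; 0.0055 [-1.   0.2  2.6]; 0.0045 [-1.6 -0.7  8.3]; LIMIT
27.575
30.7167 [-0.3  0.  -0.2]
```

View pics/fin.png

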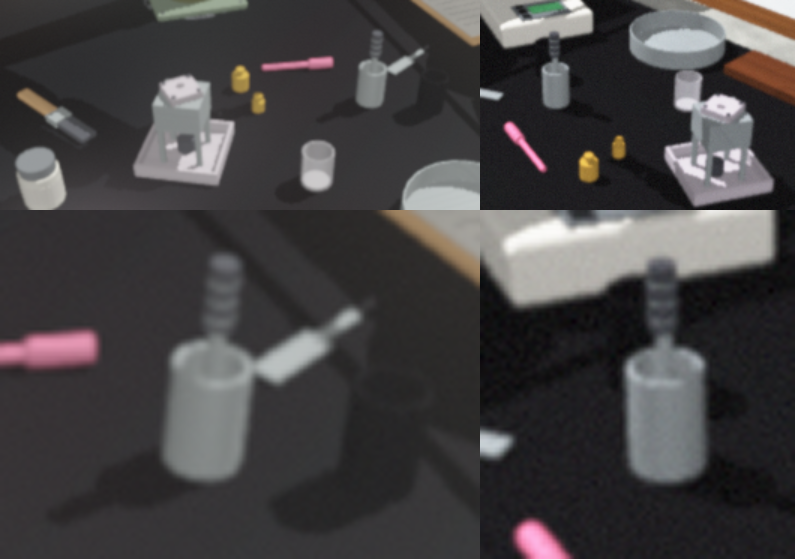

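The pin stands point down in the grey pot, with the handle at (222,295) left and (660,300) right. The puck lies in the tray at (185,143) in the upper left view. Bystanders are where they were. Handing in.

```bash
python3 -c "
from h import *
print(workorder.close_job(), readout.current_t())"
```

```text
the job is handed in; nothing more can be done
the job is handed in; nothing more can be done
```

The puck was knocked out into the tray with a push of about 9 N, the pin is back in the pot point down, nothing else appears to have moved in the last pictures, and the job is handed in after about 31 s of robot time; the hand-in gave no verdict.

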